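Right the toppled solvent dispenser and click its lid shut

TASK

The solvent dispenser has been knocked over on the repair mat and its lid has sprung open. Stand it upright in the square bottle pocket of the mat, setting it down gently, and press its lid down until the catch holds it shut. Leave everything else on the bench where it is.

Things in the scene. Friction and masses are not known exactly. Their poses are not given: they have to be found in the camera images.
- dispenser: Milk-white square solvent bottle, 54 x 54 mm, straight sides to 86 mm above its base, then a black collar; about 115 mm tall with lid shut; 0.15 to 0.25 kg, mass centre 50 to 55 mm above the base. Origin: centre of the base. z: from base to lid; x: towards the lid's hinge side; y: along the hinge. Starts lying on the mat, hinge side up.
- lid (a joint): Opening angle of the orange lid in rad: 0 shut, about 0.7 to 1.1 when sprung open. A weak spring holds it open. Closing is light down to 0.2, where the nub meets the spring catch; about 6 N down on the tab, or 8 N at 30 mm from the hinge, pushes it past, it clicks to below 0.02 and stays. Not clicked, it springs open again.
- lid_hinge (a point): Lid hinge axis (along the dispenser's y): 22 mm from the bottle's middle towards its x, 108 mm above the base. Shut, the lid runs from here 49 mm towards the dispenser's -x, as a disc 41 mm across, its top 6 mm above the hinge axis.
- lid_tab (a point): Top of the thumb tab at the lid's free edge, 44 mm from the hinge axis, over the front catch; moves with the lid. Shut, it lies 22 mm from the bottle's middle on its -x side, 114 mm above the base: inside the base's outline, so pressing straight down here does not tip the standing bottle.
- bottle_pocket (a point): Centre of the floor of the square bottle pocket in the mat's red frame: inside 84 x 84 mm, rim 8 mm above its floor, floor 4 mm above the table. The middle one of the three pockets along the mat's left (+y) strip. x, y: along the pocket's sides, z up. The bottle fits in at any turn.
- mat: Repair mat, fixed to the bench: red frame 320 (x) x 426 (y) x 12 mm with a blue work pad 4 mm thick on which the dispenser lies. Origin: centre of its underside. Frame tops 12 mm above the table.
- flux_tin: Flux tin, green with a metal cover, 50 mm across, 34 mm tall, in the mat's pocket next to the bottle pocket on the robot's side. Origin under its centre. Leave alone.
- tweezers: Dark steel tweezers, 135 mm long, 7 mm high, in the groove at the mat's far edge. Origin under the middle. Leave alone.
- circuit_board: Small green circuit board, 62 x 20 mm, 4 mm high, on the pad beside the bottle pocket. Origin under its centre. Leave alone.
- phone: Black phone, 147 x 71 x 8 mm, on the table right of the mat. Origin under its centre. Leave alone.
- solder_spool: Solder spool, 56 mm across, 32 mm tall, on the table left of the mat. Origin under its centre. Leave alone.
- drive_case: Black drive case, 115 x 76 x 14 mm, on the table right of the mat. Origin under its centre. Leave alone.
- driver: Red-handled screwdriver, 150 mm long, lying on the table left of the mat. Origin under its middle. Leave alone.
There are look-alikes about, which are no part of the job. There is more than one size of the dispenser; the job needs the smaller.

How it is judged:
By the outcome, as a careful person would: the job done as asked, in the order asked, and still so for the second after the job is handed in, with the robot touching nothing.
It also fails if it takes over 50 s, if anything falls off the work surface, if the arm or the gripper's body presses on something with over 40 N, if the wrist force passes 120 N, or if a joint passes its speed limit or range.

ROBOT

A 6-joint arm with a two-finger parallel gripper is mounted at the origin on the work surface. World frame = base frame: x ahead of the robot, y to its left, z up, the work surface at z = 0. Lengths are in mm, angles in rad, forces in N, time in s.
With the tool pointing down it reaches from about 375 to 925 mm from the base axis. Payload 5.7 kg.
Tool frame: the origin (TCP) lies at the very end of the fingers, on their centre line; the grasp point (between the pads) lies 19 mm behind it (hold_point_z is the distance from the TCP to the grasp point, in mm); z points along the fingers, y is the direction in which the jaws open and shut (so a half turn about z gives the same grasp; the last joint's range is limited). The gripper opens to 85 mm and grips with 20 to 120 N. Pads are 22 mm wide; open, the fingers measure 114 mm over their backs; the gripper's body (76 mm by 85 mm) begins 54 mm behind the grasp point. The pads swing forward as they close: fully open they stand 13 mm farther back than shut.
Start: joints at [1.073, 0.359, 1.51, -0, 1.272, -0.115], TCP at [224.102, 556.544, 231.267] pointing down, gripper open.
Joint ranges: [-2.97, 2.97], [-1.01, 2.36], [0.21, 2.38], [-0.96, 4.11], [0.2, 2.71], [-2.98, 2.98]. Speed limits (rad/s): [2.39, 2.39, 3.14, 3.14, 3.14, 3.14].

INTERFACE

Orientations are given as a unit quaternion [x, y, z, w].
In Python, from rig import * gives the robot as it stands. The module is installed in compiled form; this text tells all that it offers.
- The arm moves only by the shell command python3 -m jog 'ROWS' [OPENING]. ROWS is JSON, one flat list of numbers, 4 for each row, row after row: the shift along the tool's x, y, z in cm, then the turn about the tool's z in degrees. A call has exactly 10 rows; each row is the pose to reach, as a shift and turn from the pose measured when the call began, along the tool's axes at that moment; what a row does not reach only later rows make up. A row lasts 1/8 s, in which the tool goes at most 62.5 mm and 10.7 degrees, less where a joint would pass 70% of its speed; a pose out of reach is approached as far as the arm can. A call with a gripper value outside its range is refused whole. OPENING is the opening, from 0 (shut) to 1 (fully open), set as the call begins (- or left out, the last holds). The fingers move at their own pace and stop on an object; the grip force is fixed at half the most. Time passes only in rows, so rows that repeat a pose let the fingers close, or fill a call up. It gives the time, the measured TCP pose, the force and the opening at its end, in the units of the state.
- state(): the state, without advancing time (a new reading comes with each control period).
- get_image(name): name is "scene" or "top" or "wrist"; returns a dict with "frame" (400x640x3 uint8, blue, green, red), "fx", "fy", "cx", "cy" (pixels), "position" and "attitude" of the camera in the world; the wrist camera has in their place "tool_from_camera" (4x4, takes a point from camera to tool coordinates, whose origin is the TCP and whose axes are the flange's). Camera axes: x right, y down, z forward; pixel columns grow to the right and rows downward; lengths in mm; the calibration is good to about 2 mm. A picture is of the moment at which its call begins: read the wrist's pose just before it. There is no depth.
- hand_in(): hands the job in, once; it reports no verdict.
The state is a dict: "t": time; "joints": joint angles; "joint_velocities": joint speeds; "tau": joint torques, N m; "eef_pos": TCP position; "orientation": TCP orientation; "ft_force": force on the tool from outside, world axes, zero at the start; "wrist_torque": the same for the moment, N m; "gripper_width": finger opening in mm.
Only numpy, scipy, OpenCV 4.12 (cv2) and the standard library are available. Lean on these libraries where they do the work, as an engineer would, in place of code of your own. Each camera call takes 0.05 s, during which the arm holds its last target. There are 200 camera calls.

## Working session

There is one attempt and no reset: what is moved stays moved. The work goes in short steps, Python scripts to look and compute and a shell command to move; the robot and the scene stay as the last step left them, time stands still between calls to the robot, and variables do not carry over. Pictures are saved under pics/ and viewed, about 8 in all and at most 12, crops included, and the job is handed in when it is done.

```bash
mkdir -p pics
cat > h.py <<'E'
from rig import *
import numpy as np, cv2
from scipy.spatial.transform import Rotation as R
def cam(name):
    s=state(); im=get_image(name)
    if name=="wrist":
        T=np.eye(4);T[:3,:3]=R.from_quat(s["orientation"]).as_matrix();T[:3,3]=s["eef_pos"]
        C=T@np.array(im["tool_from_camera"])
    else:
        C=np.eye(4);a=np.array(im["attitude"]);C[:3,:3]=R.from_quat(a).as_matrix() if a.size==4 else a;C[:3,3]=im["position"]
    return im,C
def ray(im,C,u,v):
    d=C[:3,:3]@np.array([(u-im["cx"])/im["fx"],(v-im["cy"])/im["fy"],1]);return C[:3,3],d/np.linalg.norm(d)
def onz(im,C,u,v,z):
    o,d=ray(im,C,u,v);return o+d*(z-o[2])/d[2]
def proj(im,C,p):
    q=C[:3,:3].T@(np.array(p,float)-C[:3,3]);return [im["fx"]*q[0]/q[2]+im["cx"],im["fy"]*q[1]/q[2]+im["cy"]]
E
python3 - <<'E'
from h import *
for n in ["top","scene"]:
    im,C=cam(n);cv2.imwrite(f"pics/{n}0.png",im["frame"]);print(n,im["fx"],im["cx"],im["cy"],C.round(3).tolist())
s=state();print(s)
E
```

```text
top 382.36976349611825 316.48123994185875 207.6554377445634 [[-0.017, -0.995, 0.095, 392.508], [-1.0, 0.015, -0.021, 2.7], [0.019, -0.095, -0.995, 1156.099], [0.0, 0.0, 0.0, 1.0]]
scene 443.0269874503561 311.63942105073505 203.97333151142848 [[0.546, 0.56, -0.623, 1165.091], [0.838, -0.35, 0.419, -436.481], [0.017, -0.751, -0.66, 759.781], [0.0, 0.0, 0.0, 1.0]]
{'t': 0.1, 'joints': array([ 1.07286844e+00,  3.59447618e-01,  1.51135160e+00,  1.01379425e-05,
        1.27254075e+00, -1.15106782e-01]), 'joint_velocities': array([-0.0004806 , -0.00221961, -0.00259214, -0.00159209,  0.00052562,
        0.00050242]), 'tau': array([-3.23809563e-04, -5.28652561e+01, -2.79349583e+01, -1.87173573e-04,
        5.05905438e-03,  2.91908023e-06]), 'eef_pos': array([223.82182354, 555.99727147, 230.51852787]), 'orientation': array([ 1.90245271e-01,  9.81736204e-01, -8.31472384e-04, -2.68234835e-04]), 'ft_force': array([ 0.27874317, -0.20134815,  0.3148061 ]), 'wrist_torque': array([ 0.03652343,  0.02198351, -0.02264382]), 'gripper_width': 85.59859829510883}
```

View pics/top0.png

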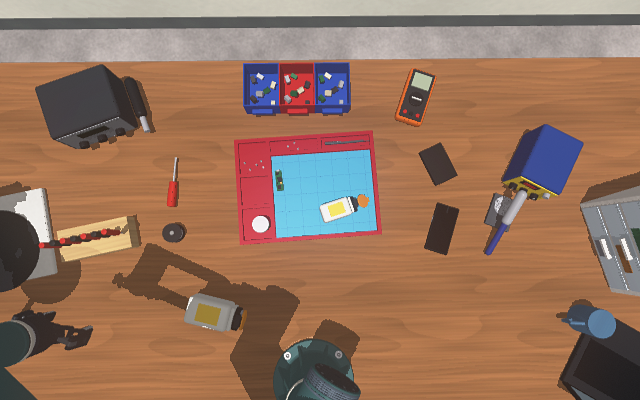

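View pics/scene0.png

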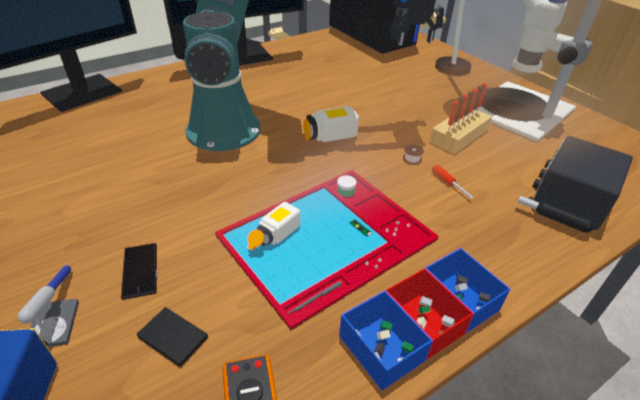

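The top view shows the mat spanning about (235–381, 131–243), with the small dispenser at (340,209) and its lid towards (363,201). The scene view agrees. The larger look-alike lies off the mat at (213,312).

Run:
```python
from h import *
im,C=cam("top");f=im["frame"]
hsv=cv2.cvtColor(f,cv2.COLOR_BGR2HSV)
def big(m,roi):
    k=np.zeros_like(m);x0,y0,x1,y1=roi;k[y0:y1,x0:x1]=m[y0:y1,x0:x1]
    cs,_=cv2.findContours(k,cv2.RETR_EXTERNAL,cv2.CHAIN_APPROX_NONE);return max(cs,key=cv2.contourArea)
red=(((hsv[...,0]<6)|(hsv[...,0]>172))&(hsv[...,1]>150)).astype(np.uint8)*255
c=big(red,(225,125,390,250)); r=cv2.minAreaRect(c);P=np.array([onz(im,C,*p,12)[:2] for p in cv2.boxPoints(r)])
print("mat",P.round(1).tolist(),P.mean(0),[np.linalg.norm(P[i]-P[i-1]).round(1) for i in range(2)])
w=((hsv[...,1]<60)&(hsv[...,2]>150)|((hsv[...,0]>20)&(hsv[...,0]<35)&(hsv[...,2]>150)&(hsv[...,1]>100))).astype(np.uint8)*255
c=big(w,(300,180,365,235)); r=cv2.minAreaRect(c);P=np.array([onz(im,C,*p,58)[:2] for p in cv2.boxPoints(r)])
print("white",P.round(1).tolist(),P.mean(0),[np.linalg.norm(P[i]-P[i-1]).round(1) for i in range(2)])
o=((hsv[...,0]>5)&(hsv[...,0]<20)&(hsv[...,1]>170)&(hsv[...,2]>150)).astype(np.uint8)*255
c=big(o,(340,185,375,220));M=cv2.moments(c);print("lid",onz(im,C,M["m10"]/M["m00"],M["m01"]/M["m00"],45),cv2.contourArea(c))
cv2.imwrite("pics/crop.png",cv2.resize(f[125:250,225:390],None,fx=4.8,fy=4.8,interpolation=cv2.INTER_CUBIC))
```

```text
mat [[714.1, 233.6], [743.0, -200.3], [420.6, -214.3], [395.6, 208.7]] [568.31448789   6.88867652] [np.float64(319.5), np.float64(434.9)]
white [[502.7, -25.2], [531.1, -114.4], [481.1, -129.6], [453.0, -40.7]] [491.97172441 -77.47249604] [np.float64(52.0), np.float64(93.6)]
lid [ 516.98580142 -155.68417395   45.        ] 81.5
```

View pics/crop.png

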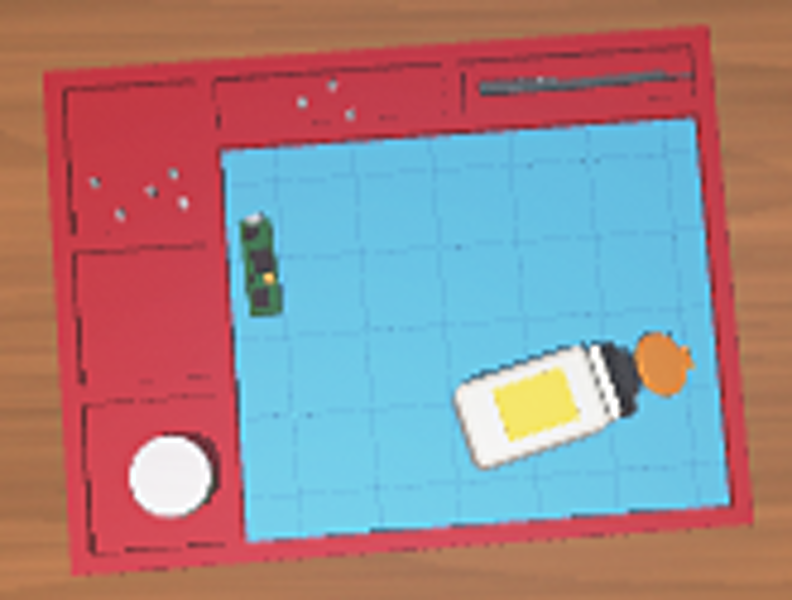

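The crop shows the bottle pocket as the empty middle cell, its centre at about crop (149,315), which is image (256,190.6). The bottle lies with its axis towards (0.30, -0.95), lid end at -y, and the circuit board is beside the pocket. I'm moving to hover over the bottle.

```bash
python3 -m jog '[-50.4,-51.1,0,50.5,-50.4,-51.1,0,50.5,-50.4,-51.1,0,50.5,-50.4,-51.1,0,50.5,-50.4,-51.1,0,50.5,-50.4,-51.1,0,50.5,-50.4,-51.1,0,50.5,-50.4,-51.1,0,50.5,-50.4,-51.1,0,50.5,-50.4,-51.1,0,50.5]' 1
cat > go.py <<'E'
# usage: go.py x y z yaw_deg(of tool y axis) -> row numbers (cm,deg)
from h import *; import sys
x,y,z,yw=map(float,sys.argv[1:5]);s=state();M=R.from_quat(s["orientation"]).as_matrix()
d=M.T@(np.array([x,y,z])-s["eef_pos"])/10; cur=np.degrees(np.arctan2(M[1,1],M[0,1]))
print("t",round(s["t"],2),"pos",s["eef_pos"].round(1),"yaw",cur.round(1),"j",s["joints"].round(2),"F",s["ft_force"].round(1),"w",round(s["gripper_width"],1)); print("row",d.round(2),round((cur-yw+180)%360-180,1))
E
python3 go.py 501 -105 160 17.6
python3 -c "
from h import *
im,C=cam('top');print(onz(im,C,256,190.6,8))"
```

```text
t: 1.4
eef_pos: [465.1, -22.3, 231.4]
orientation: [0.591, 0.807, -0.001, 0.0]
ft_force: [0.9, 1.3, 0.0]
gripper_width: 85.2
t 1.4 pos [465.1 -22.3 231.4] yaw 17.5 j [-0.2   0.16  1.79 -0.    1.19 -0.5 ] F [0.9 1.3 0. ] w 85.2
row [-8.96  0.93  7.14] -0.1
[556.09557194 160.67126811   8.        ]
```

```bash
python3 -m jog '[-5,0.5,4,0,-9,0.9,7,0,-9,0.9,7,0,-9,0.9,7,0,-9,0.9,7,0,-9,0.9,7,0,-9,0.9,7,0,-9,0.9,7,0,-9,0.9,7,0,-9,0.9,7,0]' 1
python3 - <<'E'
from h import *
im,C=cam("wrist");print(C.round(2).tolist(),im["fx"],im["cx"],im["cy"],state()["eef_pos"]);cv2.imwrite("pics/w1.png",im["frame"])
E
```

```text
t: 2.7
eef_pos: [505.0, -113.1, 162.5]
orientation: [0.592, 0.806, -0.002, 0.004]
ft_force: [0.6, 0.4, 0.5]
gripper_width: 85.6
[[0.95, 0.28, 0.09, 483.7], [0.3, -0.91, -0.28, -43.85], [0.0, 0.29, -0.96, 304.67], [0.0, 0.0, 0.0, 1.0]] 302.5686429900934 314.7434837561798 200.9091191499835 [ 505.00657199 -113.17933244  162.49189607]
```

View pics/w1.png

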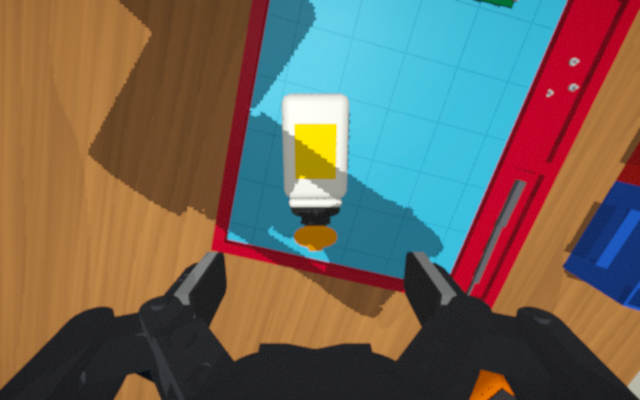

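The wrist view shows the bottle aligned with the tool. The base edge is at v≈94 (u 283–348), the white ends at about v 208, and the lid is at (316,237), clear of the fingers.

```bash
python3 - <<'E'
from h import *
im,C=cam("wrist");s=state();print(s["eef_pos"],s["joint_velocities"].round(3))
for n,(u,v,z) in dict(bl=(283,98,58),br=(348,98,58),bm=(316,94,58),sl=(287,192,58),sr=(345,192,58),wend=(316,208,55),lid=(316,237,45)).items(): print(n,onz(im,C,u,v,z).round(1))
E
python3 go.py 501 -105 14 17.6
```

```text
[ 505.02051133 -113.19508215  162.49304453] [ 0.002  0.    -0.    -0.     0.    -0.001]
bl [458.2 -43.2  58. ]
br [506.1 -28.2  58. ]
bm [481.7 -32.8  58. ]
sl [ 481.7 -114.6   58. ]
sr [ 528.4 -100.    58. ]
wend [ 509.6 -121.8   55. ]
lid [ 519.1 -152.    45. ]
t 2.8 pos [ 505.  -113.2  162.5] yaw 17.4 j [-0.35  0.32  1.77 -0.01  1.05 -0.65] F [-0.3 -0.5 -0.1] w 85.3
row [ 1.02 -0.16 14.84] -0.2
```

```bash
python3 go.py 502 -102.5 12 17.6; python3 -m jog '[1.1,0,3,0,1.1,0,7,0,1.1,0,11,0,1.1,0,14,0,1.1,0,15,0,1.1,0,15,0,1.1,0,15,0,1.1,0,15,0,1.1,0,15,0,1.1,0,15,0]' 1;python3 go.py 502 -102.5 12 17.6
```

```text
t 2.8 pos [ 505.  -113.2  162.5] yaw 17.4 j [-0.35  0.32  1.77 -0.01  1.05 -0.65] F [-0.3 -0.5 -0.1] w 85.3
row [1.230e+00 1.000e-02 1.504e+01] -0.2
t: 4.05
eef_pos: [502.5, -103.8, 12.8]
orientation: [0.592, 0.806, -0.002, 0.004]
ft_force: [-0.5, 0.4, -0.0]
gripper_width: 85.2
t 4.05 pos [ 502.5 -103.8   12.8] yaw 17.4 j [-0.33  0.54  1.91 -0.01  0.69 -0.63] F [-0.5  0.4 -0. ] w 85.2
row [ 0.14 -0.    0.08] -0.2
```

```bash
python3 -m jog '[0,0,0,0,0,0,0,0,0,0,0,0,0,0,0,0,0,0,0,0,0,0,0,0,0,0,-1,0,0,0,-3,0,0,0,-3,0,0,0,-3,0]' 0.6
python3 - <<'E'
from h import *
for n in ["wrist","scene"]:
    im,C=cam(n);cv2.imwrite(f"pics/{n}2.png",im["frame"])
    if n=="wrist":w=im["frame"]
a=cv2.resize(w,(400,250));b=cv2.resize(im["frame"][130:330,130:450],(400,250));cv2.imwrite("pics/c2.png",np.hstack([a,b]))
E
```

```text
t: 5.3
eef_pos: [502.1, -103.5, 42.5]
orientation: [0.592, 0.806, -0.002, 0.004]
ft_force: [-0.2, -0.1, -2.5]
gripper_width: 53.5
```

View pics/c2.png

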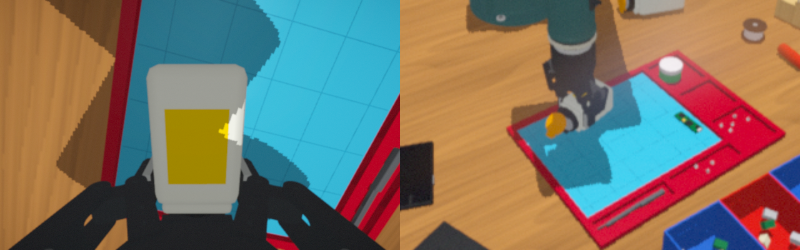

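The bottle is held (53.5 mm) and lifted level without swinging. With a tool that only points down, I'll pivot it in the pads by catching the base's lower edge on the pad's left rim, between the board and the tin. Next I measure that rim.

```bash
python3 - <<'E'
from h import *
f=cv2.imread("pics/top0.png");hsv=cv2.cvtColor(f,cv2.COLOR_BGR2HSV)
im,C=cam("top")
b=(hsv[...,0]>85)&(hsv[...,0]<110)&(hsv[...,1]>80)
P=[]
for v in list(range(162,174))+list(range(195,232)):
    u=np.where(b[v,260:300])[0]
    P.append(onz(im,C,260+u[0]-.5,v,4)[:2])
P=np.array(P);l=cv2.fitLine(P.astype(np.float32),cv2.DIST_HUBER,0,.01,.01).ravel();print("wall",l,np.degrees(np.arctan2(l[1],l[0])))
g=(hsv[...,0]>40)&(hsv[...,0]<85)&(hsv[...,1]>60);ys,xs=np.where(g[165:195,270:290]);Q=np.array([onz(im,C,270+x,165+y,8)[:2] for x,y in zip(xs,ys)]);print("board",Q.min(0),Q.max(0))
w=(hsv[...,1]<60)&(hsv[...,2]>150);ys,xs=np.where(w[210:240,248:275]);Q=np.array([onz(im,C,248+x,210+y,38)[:2] for x,y in zip(xs,ys)]);print("tin",Q.min(0),Q.max(0))
x=lambda X:l[3]+(X-l[2])*l[1]/l[0]
for X in (500,510,520,530): print(X,x(X))
E
python3 go.py 502 -102.5 60 3.5
```

```text
wall [9.9827838e-01 5.8654305e-02 5.2199915e+02 1.0773724e+02] 3.3625736
board [556.83962307  79.20814474] [615.34345853 103.07249888]
tin [429.88191814 121.78583681] [476.87214661 168.39215194]
500 106.44467
510 107.03223
520 107.61978
530 108.20734
t 5.45 pos [ 501.7 -103.4   42.1] yaw 17.4 j [-0.33  0.49  1.89 -0.01  0.76 -0.63] F [-0.   0.8 -2.3] w 53.5
row [ 0.06  0.05 -1.79] 13.9
```

```bash
python3 go.py 522.8 9.6 15.5 3.4; python3 -m jog '[3,1,-1,7,6,2,-1,14,9,3,-1,14,10,5.3,-1,14,10.2,5.4,-1,14,10.2,5.4,0,14,10.2,5.4,1.5,14,10.2,5.4,2.6,14,10.2,5.4,2.6,14,10.2,5.4,2.6,14]'; python3 go.py 522.8 9.6 15.5 3.4
```

```text
t 5.45 pos [ 501.7 -103.4   42.1] yaw 17.4 j [-0.33  0.49  1.89 -0.01  0.76 -0.63] F [-0.   0.8 -2.3] w 53.5
row [10.17  5.39  2.59] 14.0
t: 6.7
eef_pos: [522.5, 9.7, 15.1]
orientation: [0.686, 0.728, -0.002, 0.003]
ft_force: [0.6, -0.1, -1.6]
gripper_width: 53.3
t 6.7 pos [522.5   9.7  15.1] yaw 3.4 j [-0.11  0.55  1.88 -0.01  0.71 -0.16] F [ 0.6 -0.1 -1.6] w 53.3
row [-0.01  0.03 -0.04] -0.0
```

```bash
python3 -m jog '[1,0,0,0,1.8,0,0,0,2,0,0,0,2.2,0,0,0,2.4,0,0,0,2.6,0,0,0,2.7,0,0,0,2.7,0,0,0,2.7,0,0,0,2.7,0,0,0]'
python3 - <<'E'
from h import *
im,C=cam("scene");f=im["frame"][150:300,200:440];w,_=cam("wrist");cv2.imwrite("pics/c3.png",np.hstack([cv2.resize(w["frame"],(400,250)),cv2.resize(f,(400,250))]))
E
```

```text
t: 7.95
eef_pos: [521.0, 35.8, 15.1]
orientation: [0.686, 0.728, -0.002, 0.004]
ft_force: [-1.0, -6.1, -0.6]
gripper_width: 53.7
```

View pics/c3.png

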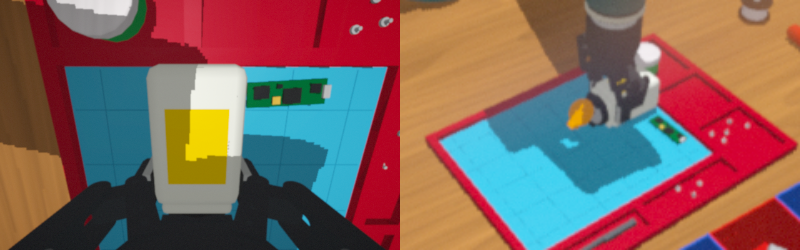

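Contact reads Fy=-6 N. The base is against the rim, with the tin and board clear on both sides. Now I follow the tipping arc to about 40°.

```bash
python3 -m jog '[0.3,0,-0.6,0,0.6,0,-1.2,0,0.9,0,-1.8,0,1.25,0,-2.3,0,1.65,0,-2.8,0,2.1,0,-3.3,0,2.6,0,-3.75,0,3.1,0,-4.1,0,3.1,0,-4.1,0,3.1,0,-4.1,0]'
python3 - <<'E'
from h import *
im,C=cam("scene");f=im["frame"][150:300,200:440];w,_=cam("wrist");cv2.imwrite("pics/c4.png",np.hstack([cv2.resize(w["frame"],(400,250)),cv2.resize(f,(400,250))]))
E
```

```text
t: 9.3
eef_pos: [519.0, 67.1, 55.7]
orientation: [0.686, 0.728, -0.002, 0.004]
ft_force: [0.4, 0.6, -1.3]
gripper_width: 53.3
```

View pics/c4.png

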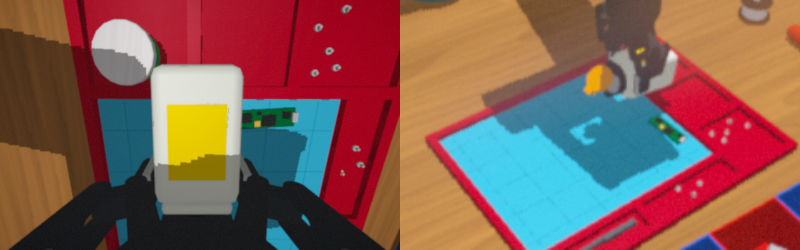

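It slipped over the rim at about 9° because the push was too light. I'll back off and repeat with real preload along the bottle axis.

```bash
python3 -m jog '[-2,0,0,0,-3.6,0,0,0,-3.6,0,1.4,0,-3.6,0,2.8,0,-3.3,0,2.8,0,-2.9,0,2.8,0,-2.6,0,2.8,0,-2.4,0,2.8,0,-2.3,0,2.8,0,-2.3,0,2.8,0]'; python3 go.py 519 40 27 3.4
```

```text
t: 10.65
eef_pos: [520.9, 42.0, 28.4]
orientation: [0.685, 0.728, -0.003, 0.005]
ft_force: [-0.5, -9.9, 0.1]
gripper_width: 53.4
t 10.65 pos [520.9  42.   28.4] yaw 3.5 j [-0.04  0.52  1.87 -0.02  0.74 -0.09] F [-0.5 -9.9  0.1] w 53.4
row [-0.19 -0.2   0.15] 0.1
```

```bash
python3 -m jog '[0.3,0,0,0,0.5,0,0,0,0.6,0,-0.1,0,0.75,0,-0.2,0,0.85,0,-0.35,0,0.95,0,-0.5,0,1.1,0,-0.7,0,1.2,0,-0.85,0,1.3,0,-1.0,0,1.3,0,-1.0,0]'
python3 - <<'E'
from h import *
w,_=cam("wrist");cv2.imwrite("pics/w5.png",w["frame"])
# white bottle edges width along rows via mask
h=cv2.cvtColor(w["frame"],cv2.COLOR_BGR2HSV);m=((h[...,1]<50)&(h[...,2]>110)|((h[...,0]>20)&(h[...,0]<35)&(h[...,1]>100)))
for v in range(80,340,20):
    u=np.where(m[v,200:430])[0]; print(v,(u[0]+200,u[-1]+200) if len(u) else None,end=' ')
E
```

```text
t: 11.9
eef_pos: [520.3, 52.6, 39.2]
orientation: [0.684, 0.729, -0.004, 0.007]
ft_force: [-1.5, -13.9, 2.4]
gripper_width: 53.3
80 (np.int64(200), np.int64(244)) 100 (np.int64(200), np.int64(225)) 120 (np.int64(251), np.int64(377)) 140 (np.int64(248), np.int64(381)) 160 (np.int64(248), np.int64(382)) 180 (np.int64(248), np.int64(427)) 200 (np.int64(248), np.int64(381)) 220 (np.int64(248), np.int64(382)) 240 (np.int64(248), np.int64(381)) 260 (np.int64(248), np.int64(381)) 280 (np.int64(249), np.int64(381)) 300 (np.int64(249), np.int64(381)) 320 (np.int64(252), np.int64(377))
```

The bottle is rotating, with tilt ≈20° at 14 N. Continuing the arc.

```bash
python3 -m jog '[0.4,0,0.1,0,0.65,0,-0.1,0,0.9,0,-0.3,0,1.15,0,-0.5,0,1.4,0,-0.7,0,1.6,0,-0.87,0,1.85,0,-1.05,0,2.1,0,-1.2,0,2.35,0,-1.35,0,2.35,0,-1.35,0]'
python3 - <<'E'
from h import *
w,_=cam("wrist");cv2.imwrite("pics/w6.png",w["frame"])
h=cv2.cvtColor(w["frame"],cv2.COLOR_BGR2HSV);m=((h[...,1]<50)&(h[...,2]>110)|((h[...,0]>20)&(h[...,0]<35)&(h[...,1]>100)))
for v in range(80,340,20):
    u=np.where(m[v,200:430])[0]; print(v,(u[0]+200,u[-1]+200) if len(u) else None,end=' ')
E
```

```text
t: 13.2
eef_pos: [519.0, 74.5, 53.1]
orientation: [0.684, 0.73, -0.005, 0.008]
ft_force: [-1.0, -10.4, 3.4]
gripper_width: 53.1
80 (np.int64(200), np.int64(243)) 100 (np.int64(200), np.int64(249)) 120 (np.int64(200), np.int64(246)) 140 (np.int64(200), np.int64(369)) 160 (np.int64(257), np.int64(372)) 180 (np.int64(255), np.int64(374)) 200 (np.int64(254), np.int64(376)) 220 (np.int64(252), np.int64(377)) 240 (np.int64(251), np.int64(378)) 260 (np.int64(240), np.int64(390)) 280 (np.int64(232), np.int64(399)) 300 (np.int64(248), np.int64(382)) 320 (np.int64(250), np.int64(379))
```

```bash
python3 -m jog '[0.35,0,0.2,0,0.6,0,0.12,0,0.86,0,0.05,0,1.12,0,-0.05,0,1.38,0,-0.14,0,1.9,0,-0.28,0,2.44,0,-0.38,0,3.0,0,-0.43,0,3.0,0,-0.43,0,3.0,0,-0.43,0]'
python3 - <<'E'
from h import *
im,C=cam("scene");f=im["frame"][120:270,230:470];w,_=cam("wrist");cv2.imwrite("pics/c7.png",np.hstack([cv2.resize(w["frame"],(400,250)),cv2.resize(f,(400,250))]))
E
```

```text
t: 14.5
eef_pos: [517.3, 103.1, 58.8]
orientation: [0.683, 0.73, -0.006, 0.009]
ft_force: [-4.2, -8.7, 14.3]
gripper_width: 53.2
```

View pics/c7.png

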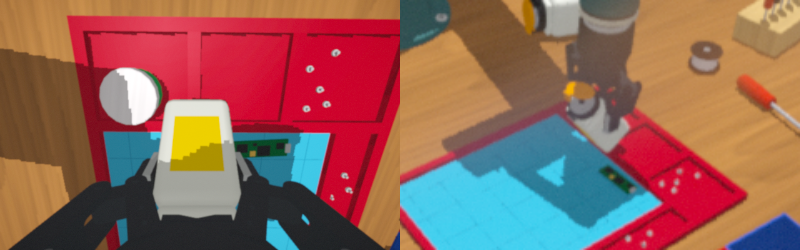

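Run:
```python
from h import *
im,C=cam("wrist");f=im["frame"];cv2.imwrite("pics/w8.png",f)
h=cv2.cvtColor(f,cv2.COLOR_BGR2HSV);m=((h[...,1]<50)&(h[...,2]>110))
for v in range(158,190,4):
    u=np.where(m[v,262:390])[0]; print(v,(u[0]+262,u[-1]+262) if len(u) else None,end=' ')
T=np.array(im["tool_from_camera"]);print(T.round(2).tolist())
for dep in (145,150,155,160):
    p=T@np.r_[np.array([(322-im["cx"])/im["fx"],(161-im["cy"])/im["fy"],1])*dep,1];r=p[:3]-[0,0,-21];d=np.hypot(r[0],r[2]);print(dep,p[:3].round(1),"dist",d.round(1),"L",np.sqrt(max(0,d*d-27**2)).round(1),"phi",(np.degrees(np.arctan2(r[2],r[0]))+np.degrees(np.arctan2(27,np.sqrt(max(1,d*d-729))))).round(1))
```

```text
158 None 162 (np.int64(269), np.int64(359)) 166 (np.int64(266), np.int64(362)) 170 (np.int64(265), np.int64(364)) 174 (np.int64(264), np.int64(365)) 178 (np.int64(263), np.int64(365)) 182 (np.int64(263), np.int64(366)) 186 (np.int64(262), np.int64(366)) [[-0.0, -0.96, -0.28, 71.5], [1.0, -0.0, -0.0, 0.76], [0.0, -0.28, 0.96, -142.73], [0.0, 0.0, 0.0, 1.0]]
145 [48.9  4.2  1.8] dist 53.9 L 46.7 phi 55.0
150 [48.1  4.3  6.8] dist 55.6 L 48.5 phi 59.1
155 [47.3  4.4 11.7] dist 57.6 L 50.8 phi 62.6
160 [46.6  4.6 16.7] dist 59.9 L 53.5 phi 65.8
```

The wrist view puts it at φ≈65°, with the bottle pushed up between the pads so the lid is near the gripper body. I'll add a little more tilt, past the ~63° balance, and carry it clear over the pad. There I'll let its base edge down, release it to stand, and regrip higher.

```bash
python3 -m jog '[0.3,0,0.1,0,0.6,0,0.15,0,0.9,0,0.15,0,0.95,0,0.15,0,0.95,0,-1.5,0,-3,0,-1.5,0,-7,0,-1.5,0,-8,0,-1.5,0,-8,0,-1,0,-8,0,-0.2,0]'
python3 - <<'E'
from h import *
im,C=cam("scene");w,_=cam("wrist");f=im["frame"][120:270,230:470];cv2.imwrite("pics/c9.png",np.hstack([cv2.resize(w["frame"],(400,250)),cv2.resize(f,(400,250))]));s=state();print(s["eef_pos"],s["ft_force"],s["gripper_width"])
E
```

```text
t: 15.9
eef_pos: [522.6, 24.2, 62.2]
orientation: [0.683, 0.73, -0.006, 0.009]
ft_force: [0.1, -0.0, -2.5]
gripper_width: 53.6
[521.52510487  24.36664606  61.30565698] [-0.29094551 -0.31450447 -2.52714113] 53.54533890004039
```

View pics/c9.png

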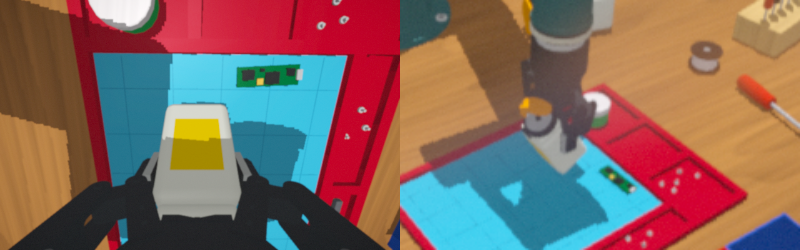

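```bash
python3 -m jog '[0,0,0.4,0,0,0,0.7,0,0,0,0.9,0,0,0,1.0,0,0,0,1.1,0,0,0,1.2,0,0,0,1.3,0,0,0,1.4,0,0,0,1.4,0,0,0,1.4,0]'
```

```text
t: 17.25
eef_pos: [521.5, 24.3, 51.6]
orientation: [0.683, 0.731, -0.006, 0.009]
ft_force: [-10.9, 1.7, 48.1]
gripper_width: 53.2
```

The edge is on the pad, pressing harder than I meant (48 N). I'll ease off and drag a little to tip it further.

```bash
python3 -m jog '[0,0,0.15,0,0.1,0,0.15,0,0.3,0,0.15,0,0.5,0,0.15,0,0.7,0,0.15,0,0.9,0,0.15,0,1.0,0,0.15,0,1.0,0,0.15,0,1.0,0,0.1,0,1.0,0,0,0]'
python3 - <<'E'
from h import *
im,C=cam("wrist");f=im["frame"];cv2.imwrite("pics/w10.png",f);s=state();print(s["eef_pos"],s["ft_force"],s["gripper_width"])
cv2.imwrite("pics/c10.png",np.hstack([cv2.resize(f,(400,250)),cv2.resize(cam("scene")[0]["frame"][120:270,230:470],(400,250))]))
E
```

```text
t: 18.5
eef_pos: [522.4, 33.8, 52.3]
orientation: [0.683, 0.731, -0.005, 0.01]
ft_force: [0.1, 0.7, 0.1]
gripper_width: 53.9
[522.17461235  34.04325355  52.19639309] [ 2.05460479 -2.1035947   4.19357764] 53.373226755894315
```

View pics/c10.png

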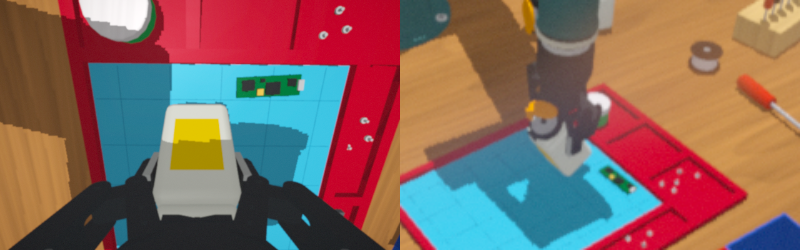

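```bash
cat > tilt.py <<'E'
from h import *; import sys
def tilt(f,im,lo,hi):
    h=cv2.cvtColor(f,cv2.COLOR_BGR2HSV);b=(((h[...,1]<50)&(h[...,2]>100))|((h[...,0]>18)&(h[...,0]<35)&(h[...,1]>100))).astype(np.uint8)
    _,lab=cv2.connectedComponents(b);m=lab==lab[240,316]
    P=[]
    for v in range(lo,hi,2):
        u=np.where(m[v,225:420])[0]
        if len(u): P.append((v,u[0]+225,u[-1]+225))
    P=np.array(P,float);W=P[:,2]-P[:,1]+1;k=np.polyfit(P[:,0],W,1);r=np.abs(W-np.polyval(k,P[:,0]))<1.5;k=np.polyfit(P[r,0],W[r],1)
    T=np.array(im["tool_from_camera"]);Q=[]
    for v in (lo,hi):
        d=54*im["fx"]/np.polyval(k,v);Q.append((T@np.r_[np.array([0,(v-im["cy"])/im["fy"],1])*d,1])[:3])
    e=Q[0]-Q[1];print("widths",[np.polyval(k,v).round(1) for v in (lo,hi)],"n",r.sum(),"pts",np.round(Q,1).tolist(),"phi",np.degrees(np.arctan2(e[2],e[0])).round(1))
E
python3 - <<'E'
from tilt import *
im=get_image("wrist")
for n,lo,hi in (("w5",135,250),("w6",160,240),("w8",178,245),("w10",186,245)): print(n,end=' ');tilt(cv2.imread(f"pics/{n}.png"),im,lo,hi)
E
```

```text
w5 widths [np.float64(134.1), np.float64(135.3)] n 56 pts [[62.6, 0.7, -18.3], [18.6, 0.7, -32.4]] phi 17.7
w6 widths [np.float64(117.0), np.float64(128.8)] n 40 pts [[50.2, 0.7, -3.4], [20.0, 0.7, -25.7]] phi 36.4
w8 widths [np.float64(102.6), np.float64(123.5)] n 30 pts [[38.1, 0.7, 13.5], [15.6, 0.7, -21.2]] phi 57.1
w10 widths [np.float64(101.8), np.float64(121.5)] n 23 pts [[33.8, 0.7, 13.5], [14.7, 0.7, -19.3]] phi 59.9
```

Tilt from the silhouette is φ≈60°, just short of balance, and the grip is too low on the bottle for the lid to clear. New plan:
1. Lean it, front face down, against the mat's outer left edge. At 12 mm high that is stable above ~55°.
2. Regrip with the jaws turned 90°. Closing the jaws then brings the bottle upright under control.

```bash
python3 -m jog '[0,0,-3.3,0,5,0.6,-3.3,0,11,1.2,-3.3,0,17,1.8,-3.3,0,21,2.5,-3.3,0,21.5,2.6,-3.3,0,21.5,2.6,-2,0,21.5,2.6,-0.5,0,21.5,2.6,0.2,0,21.5,2.6,0.2,0]'; python3 go.py 535 245 49.5 3.4
```

```text
t: 19.9
eef_pos: [532.4, 248.8, 47.8]
orientation: [0.683, 0.73, -0.006, 0.009]
ft_force: [-8.5, -2.1, 30.7]
gripper_width: 53.3
t 19.9 pos [532.4 248.8  47.8] yaw 3.8 j [ 0.33  0.56  1.71 -0.03  0.88  0.29] F [-8.5 -2.1 30.7] w 53.3
row [-0.4   0.23 -0.16] 0.4
```

```bash
python3 -m jog '[0,0,-0.15,0,-0.5,0,-0.15,0,-0.9,0,-0.15,0,-1.2,0,-0.15,0,-1.4,0,-0.15,0,-1.6,0,-0.15,0,-1.7,0,-0.15,0,-1.8,0,-0.15,0,-1.8,0,-0.15,0,-1.8,0,-0.15,0]'
python3 - <<'E'
from tilt import *
im,C=cam("wrist");f=im["frame"];cv2.imwrite("pics/w11.png",f);s=state();print(s["eef_pos"],s["ft_force"],s["gripper_width"])
tilt(f,im,186,245)
cv2.imwrite("pics/c11.png",np.hstack([cv2.resize(f,(400,250)),cv2.resize(cam("scene")[0]["frame"][90:240,260:500],(400,250))]))
E
```

```text
t: 21.15
eef_pos: [533.6, 230.9, 49.7]
orientation: [0.683, 0.73, -0.006, 0.009]
ft_force: [-0.6, -0.6, -2.6]
gripper_width: 53.2
[533.57435236 230.92650284  49.70882711] [ 0.9930878  -0.02392866 -2.33294839] 53.02669439796259
widths [np.float64(101.4), np.float64(121.6)] n 25 pts [[33.6, 0.7, 14.1], [14.8, 0.7, -19.4]] phi 60.7
```

View pics/c11.png

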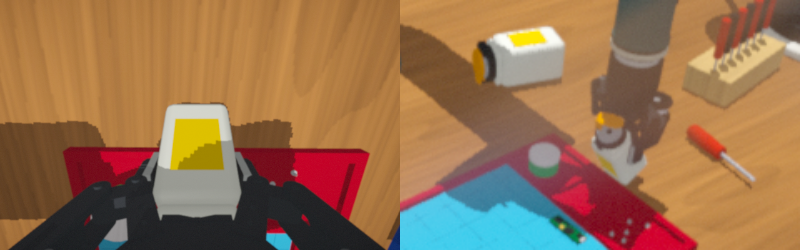

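Eleven pictures viewed so far; one is left. This one shows the bottle leaning in the grip beside the mat's left edge, whose top edge runs from full-resolution (112,237) to (584,240). I'm computing the gap to it.

Run:
```python
from h import *
im,C=cam("wrist");f=im["frame"];h=cv2.cvtColor(f,cv2.COLOR_BGR2HSV);r=((h[...,0]<6)|(h[...,0]>172))&(h[...,1]>150)
for u in (120,150,180,480,520,560):
    v=np.where(r[150:330,u])[0]
    if len(v): print(u,v[0]+150,onz(im,C,u,v[0]+150,12).round(1),onz(im,C,u,v[0]+150,0).round(1))
```

```text
120 235 [410.  217.6  12. ] [402.  211.7   0. ]
150 235 [429.2 218.9  12. ] [422.5 213.1   0. ]
180 236 [448.3 219.4  12. ] [442.9 213.6   0. ]
480 238 [641.5 230.3  12. ] [649.1 225.3   0. ]
520 238 [667.4 232.   12. ] [676.7 227.    0. ]
560 238 [693.3 233.6  12. ] [704.4 228.8   0. ]
```

```bash
python3 -m jog '[-0.2,0,0,0,-0.3,0,0,0,-0.4,0,0,0,-0.5,0,0,0,-0.6,0,0,0,-0.7,0,0,0,-0.75,0,0,0,-0.8,0,0,0,-0.8,0,0,0,-0.8,0,0,0]'; python3 go.py 533 230 48 3.4
```

```text
t: 22.55
eef_pos: [534.1, 225.4, 50.2]
orientation: [0.684, 0.73, -0.005, 0.008]
ft_force: [-1.6, 10.4, -1.5]
gripper_width: 53.0
t 22.55 pos [534.1 225.4  50.2] yaw 3.7 j [ 0.29  0.55  1.73 -0.02  0.87  0.24] F [-1.6 10.4 -1.5] w 53.0
row [ 0.47 -0.08  0.21] 0.3
```

```bash
python3 -m jog '[-0.05,0,0.08,0,-0.05,0,0.15,0,-0.05,0,0.2,0,-0.05,0,0.25,0,-0.05,0,0.27,0,-0.05,0,0.27,0,-0.05,0,0.27,0,-0.05,0,0.27,0,-0.05,0,0.27,0,-0.05,0,0.27,0]'; python3 -c "
from tilt import *
im,C=cam('wrist');tilt(im['frame'],im,186,245)"
```

```text
t: 23.8
eef_pos: [534.9, 226.4, 48.7]
orientation: [0.684, 0.729, -0.003, 0.008]
ft_force: [-2.7, 6.5, 8.5]
gripper_width: 53.3
widths [np.float64(101.8), np.float64(122.1)] n 22 pts [[33.8, 0.7, 13.5], [15.0, 0.7, -19.9]] phi 60.6
```

```bash
python3 -m jog '[0,0,0,0,0,0,0,0,0,0,0,0,0,0,-0.3,0,0,0,-1,0,0,0,-2.5,0,0,0,-5,0,0,0,-8.5,0,0,0,-12,0,0,0,-12,0]' 1
python3 - <<'E'
from h import *
im,C=cam("wrist");f=im["frame"];s=state();print(s["eef_pos"],s["ft_force"],s["gripper_width"])
g=cam("scene")[0]["frame"][90:240,260:500]
cv2.imwrite("pics/c12.png",np.hstack([cv2.resize(f,(400,250)),cv2.resize(g,(400,250))]))
E
```

```text
t: 25.1
eef_pos: [536.5, 229.1, 172.9]
orientation: [0.684, 0.729, 0.0, 0.01]
ft_force: [-0.2, 0.5, -0.9]
gripper_width: 85.2
[535.17862201 228.63791912 171.01112548] [-0.68837617 -0.02248146  0.22020464] 85.4339598091875
```

View pics/c12.png

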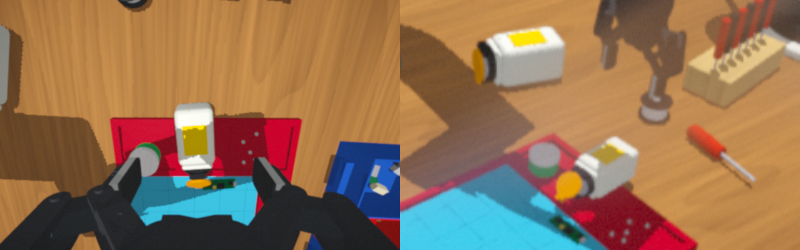

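The bottle fell back and now lies across the left strip. Its base overhangs the table, its lid is over the pad next to the board, and nothing else seems moved. That was the 12th picture, so from here I work from numbers only.

Run:
```python
from h import *
im,C=cam("wrist");f=im["frame"];h=cv2.cvtColor(f,cv2.COLOR_BGR2HSV)
b=(((h[...,1]<50)&(h[...,2]>100))|((h[...,0]>18)&(h[...,0]<35)&(h[...,1]>100)&(h[...,2]>90))).astype(np.uint8)
n,lab,st,ce=cv2.connectedComponentsWithStats(b);i=lab[225,312]
if i==0:i=lab[200,300]
print("comp",st[i],ce[i]);m=(lab==i).astype(np.uint8)
c=max(cv2.findContours(m,0,1)[0],key=cv2.contourArea);r=cv2.minAreaRect(c);bp=cv2.boxPoints(r);print(bp.round(0).tolist())
for z in (58,66): print(z,[onz(im,C,*p,z)[:2].round(1).tolist() for p in bp])
for v in range(170,275,8):
    u=np.where(m[v])[0]
    if len(u):print(v,u[0],u[-1],end=' | ')
print()
def cen(mask,roi,z,im,C):
    x0,y0,x1,y1=roi;ys,xs=np.where(mask[y0:y1,x0:x1]);print(len(xs),onz(im,C,xs.mean()+x0,ys.mean()+y0,z).round(1),xs.min()+x0,xs.max()+x0,ys.min()+y0,ys.max()+y0)
o=(h[...,0]>5)&(h[...,0]<19)&(h[...,1]>190)&(h[...,2]>110);print("lid");cen(o,(280,270,380,310),45,im,C)
t,D=cam("top");ht=cv2.cvtColor(t["frame"],cv2.COLOR_BGR2HSV);g=(ht[...,0]>40)&(ht[...,0]<85)&(ht[...,1]>60);print("board top");cen(g,(270,165,290,195),8,t,D)
h0=cv2.cvtColor(cv2.imread("pics/top0.png"),cv2.COLOR_BGR2HSV);g=(h0[...,0]>40)&(h0[...,0]<85)&(h0[...,1]>60);cen(g,(270,165,290,195),8,t,D)
print(state()["eef_pos"])
```

```text
comp [ 282  164   65  110 6151] [315.17948301 217.32189888]
[[281.0, 167.0], [343.0, 163.0], [350.0, 270.0], [287.0, 274.0]]
58 [[505.2, 251.8], [557.7, 258.3], [573.3, 156.6], [514.6, 149.0]]
66 [[506.0, 253.4], [556.8, 259.7], [571.9, 161.2], [515.0, 153.8]]
170 287 340 | 178 283 343 | 186 282 344 | 194 283 344 | 202 283 344 | 210 284 344 | 218 285 345 | 226 286 345 | 234 287 345 | 242 288 346 | 250 289 346 | 258 289 344 | 266 295 342 | 
lid
14 [552.  123.2  45. ] 313 339 288 301
board top
48 [584.   92.4   8. ] 275 282 171 190
75 [585.  92.   8.] 275 283 171 190
[533.154088   227.95852931 168.03063099]
```

```bash
python3 go.py 542.5 166 16 7
```

```text
t 25.3 pos [533.2 228.  168. ] yaw 3.7 j [ 0.3   0.39  1.63 -0.02  1.12  0.24] F [-0.4  0.2 -0. ] w 85.0
row [-6.    0.47 15.3 ] -3.3
```

```bash
python3 -m jog '[-3,0.2,0,-2,-6,0.47,2,-3.3,-6,0.47,5,-3.3,-6,0.47,8.5,-3.3,-6,0.47,11.5,-3.3,-6,0.47,13.5,-3.3,-6,0.47,14.8,-3.3,-6,0.47,15.3,-3.3,-6,0.47,15.3,-3.3,-6,0.47,15.3,-3.3]' 0.85; python3 go.py 542.5 166 16 7
python3 - <<'E'
from h import *
im,C=cam("wrist");f=im["frame"];h=cv2.cvtColor(f,cv2.COLOR_BGR2HSV)
b=(((h[...,1]<50)&(h[...,2]>100))|((h[...,0]>18)&(h[...,0]<35)&(h[...,1]>100)&(h[...,2]>90)))
for v in range(60,330,20):
    u=np.where(b[v,200:440])[0]
    if len(u):print(v,u[0]+200,u[-1]+200,end=' | ')
E
```

```text
t: 26.55
eef_pos: [543.2, 166.1, 16.7]
orientation: [0.663, 0.749, -0.003, 0.008]
ft_force: [0.2, 0.1, 0.7]
gripper_width: 72.8
t 26.55 pos [543.2 166.1  16.7] yaw 7.0 j [ 0.19  0.58  1.78 -0.02  0.78  0.08] F [0.2 0.1 0.7] w 72.8
row [-0.   -0.07  0.07] -0.0
80 238 384 | 100 224 396 | 120 226 395 | 140 228 393 | 160 230 392 | 180 231 390 | 200 233 389 | 220 235 388 | 240 237 386 | 260 217 385 | 280 208 383 | 300 243 382 | 320 255 370 |
```

```bash
python3 -m jog '[0,0,0,0,0,0,0,0,0,0,0,0,0,0,0,0,0,0,-1.5,0,0,0,-4,0,-4,-1,-4,1,-9,-2.3,-4,3.6,-14,-3.5,-4,3.6,-15.7,-3.9,-4,3.6]' 0.6
python3 - <<'E'
from tilt import *
im,C=cam("wrist");f=im["frame"];cv2.imwrite("pics/w13.png",f);tilt(f,im,110,250)
E
python3 go.py 522.8 7 16 3.4
```

```text
t: 27.85
eef_pos: [522.9, 3.9, 59.8]
orientation: [0.687, 0.727, -0.003, 0.008]
ft_force: [-0.4, 0.7, -2.1]
gripper_width: 53.4
widths [np.float64(170.1), np.float64(147.8)] n 70 pts [[72.1, 0.8, -42.5], [23.1, 0.7, -41.7]] phi -0.8
t 27.9 pos [523.    3.1  59.8] yaw 3.2 j [-0.12  0.47  1.86 -0.02  0.81 -0.16] F [-0.1 -1.6 -2. ] w 53.4
row [ 0.46 -0.03  4.37] -0.2
```

```bash
python3 -m jog '[0,0,2,0,0,0,4,0,0.8,0,4.2,0,1.5,0,4.2,0,1.9,0,4.2,0,2.2,0,4.2,0,2.4,0,4.2,0,2.6,0,4.2,0,2.6,0,4.2,0,2.6,0,4.2,0]';python3 go.py 522.8 25 18 3.4
```

```text
t: 29.15
eef_pos: [522.0, 28.4, 17.4]
orientation: [0.687, 0.727, -0.003, 0.008]
ft_force: [0.1, 0.5, -0.5]
gripper_width: 53.2
t 29.15 pos [522.   28.4  17.4] yaw 3.2 j [-0.07  0.54  1.88 -0.02  0.71 -0.1 ] F [ 0.1  0.5 -0.5] w 53.2
row [-0.34  0.06 -0.05] -0.2
```

```bash
python3 -m jog '[0.4,0,0,0,0.7,0,-0.1,0,0.85,0,-0.5,0,1.0,0,-0.9,0,1.15,0,-1.25,0,1.45,0,-1.85,0,1.85,0,-2.4,0,2.3,0,-2.9,0,2.77,0,-3.4,0,2.77,0,-3.4,0]'
python3 - <<'E'
from tilt import *
im,C=cam("wrist");f=im["frame"];cv2.imwrite("pics/w14.png",f);tilt(f,im,150,250);s=state();print(s["eef_pos"].round(1),s["ft_force"].round(1))
E
```

```text
t: 30.4
eef_pos: [520.4, 57.0, 51.4]
orientation: [0.687, 0.727, -0.003, 0.009]
ft_force: [-0.2, 0.3, -2.7]
gripper_width: 53.3
widths [np.float64(164.0), np.float64(148.0)] n 50 pts [[59.5, 0.7, -42.4], [23.2, 0.7, -41.9]] phi -0.8
[520.2  56.8  51.1] [-0.1  0.3 -1.7]
```

```bash
python3 -m jog '[-2,0,0,0,-3.7,0,0,0,-3.7,0,2,0,-3.7,0,4.1,0,-3.2,0,4.2,0,-2.9,0,4.2,0,-2.7,0,4.2,0,-2.5,0,4.2,0,-2.3,0,4.2,0,-2.3,0,4.2,0]';python3 go.py 522.8 25 9 3.4
```

```text
t: 31.7
eef_pos: [522.3, 28.0, 10.5]
orientation: [0.685, 0.728, -0.006, 0.011]
ft_force: [-2.7, -30.1, 4.0]
gripper_width: 53.2
t 31.7 pos [522.3  28.   10.5] yaw 3.5 j [-0.06  0.55  1.89 -0.04  0.69 -0.09] F [ -2.7 -30.1   4. ] w 53.2
row [-0.3   0.03  0.15] 0.1
```

```bash
python3 -m jog '[0.5,0,0,0,0.6,0,-0.25,0,0.75,0,-0.55,0,1.02,0,-1.15,0,1.35,0,-1.75,0,1.73,0,-2.3,0,2.15,0,-2.85,0,2.6,0,-3.35,0,3.1,0,-3.8,0,3.1,0,-3.8,0]'
python3 - <<'E'
from tilt import *
im,C=cam("wrist");f=im["frame"];cv2.imwrite("pics/w15.png",f);tilt(f,im,170,250);s=state();print(s["eef_pos"].round(1),s["ft_force"].round(1))
E
```

```text
t: 32.95
eef_pos: [519.9, 58.2, 48.5]
orientation: [0.685, 0.729, -0.007, 0.012]
ft_force: [-1.4, -9.7, 3.6]
gripper_width: 53.2
widths [np.float64(128.2), np.float64(136.0)] n 37 pts [[48.0, 0.7, -16.8], [18.9, 0.7, -32.9]] phi 29.0
[519.9  58.2  48.4] [-1.  -9.7  3.2]
```

```bash
python3 -m jog '[0.3,0,0.1,0,0.6,0,-0.05,0,0.9,0,-0.2,0,1.52,0,-0.6,0,2.2,0,-0.92,0,2.93,0,-1.16,0,3.65,0,-1.32,0,4.4,0,-1.42,0,5.17,0,-1.43,0,5.17,0,-1.43,0]'
python3 - <<'E'
from tilt import *
im,C=cam("wrist");f=im["frame"];cv2.imwrite("pics/w16.png",f);tilt(f,im,190,245);s=state();print(s["eef_pos"].round(1),s["ft_force"].round(1))
E
```

```text
t: 34.25
eef_pos: [516.7, 109.1, 63.1]
orientation: [0.684, 0.729, -0.007, 0.013]
ft_force: [-3.6, -6.5, 14.7]
gripper_width: 53.4
widths [np.float64(101.7), np.float64(124.3)] n 24 pts [[31.7, 0.7, 13.0], [16.0, 0.7, -22.1]] phi 65.9
[516.8 109.   63.1] [-3.6 -5.6 14.7]
```

```bash
python3 -m jog '[0.4,0,0.15,0,0.8,0,0.25,0,1.1,0,0.35,0,1.3,0,0.42,0,1.3,0,0.42,0,1.3,0,-1.2,0,2.5,2.2,-1.2,0,3.6,4.1,-1.2,0,3.6,4.1,-0.2,0,3.6,4.1,0.3,0]'
python3 - <<'E'
from tilt import *
im,C=cam("wrist");f=im["frame"];cv2.imwrite("pics/w17.png",f);tilt(f,im,195,245);s=state();print(s["eef_pos"].round(1),s["ft_force"].round(1))
E
```

```text
t: 35.55
eef_pos: [553.6, 147.2, 58.3]
orientation: [0.684, 0.729, -0.008, 0.012]
ft_force: [-0.9, -0.3, -2.8]
gripper_width: 53.5
widths [np.float64(96.9), np.float64(120.8)] n 19 pts [[27.1, 0.7, 19.9], [14.4, 0.7, -18.5]] phi 71.8
[553.  146.9  57.7] [-0.2  0.3 -2.9]
```

```bash
python3 -m jog '[0,0,0.1,0,0,0,0.15,0,0,0,0.2,0,0,0,0.25,0,0,0,0.3,0,0,0,0.35,0,0,0,0.4,0,0,0,0.4,0,0,0,0.4,0,0,0,0.4,0]'
```

```text
t: 36.85
eef_pos: [553.2, 146.9, 55.0]
orientation: [0.684, 0.729, -0.009, 0.012]
ft_force: [-3.5, 0.8, 10.2]
gripper_width: 53.2
```

```bash
python3 -m jog '[0,0,-0.05,0,0,0,-0.05,0,0,0,-0.05,0,0,0,-0.2,0,0,0,-0.5,0,0,0,-0.9,0,0,0,-1.5,0,0,0,-3,0,0,0,-6,0,0,0,-11,0]' 1
python3 - <<'E'
from h import *
im,C=cam("wrist");f=im["frame"];cv2.imwrite("pics/w18.png",f);h=cv2.cvtColor(f,cv2.COLOR_BGR2HSV)
s=state();print(s["eef_pos"].round(1),s["ft_force"].round(1),s["t"])
def rep(name,m,im,C,roi,z):
    x0,y0,x1,y1=roi;k=np.zeros_like(m,np.uint8);k[y0:y1,x0:x1]=m[y0:y1,x0:x1]
    n,l,st,ce=cv2.connectedComponentsWithStats(k)
    for i in np.argsort(-st[1:,4])[:2]+1: 
        if n>1:print(name,st[i],ce[i].round(0),onz(im,C,*ce[i],z).round(1))
O=lambda h:(h[...,0]>5)&(h[...,0]<19)&(h[...,1]>190)&(h[...,2]>110)
Wt=lambda h:(h[...,1]<50)&(h[...,2]>110)
Y=lambda h:(h[...,0]>20)&(h[...,0]<35)&(h[...,1]>120)
rep("orange w",O(h),im,C,(150,100,480,330),140);rep("white w",Wt(h),im,C,(230,120,400,330),80);rep("yellow w",Y(h),im,C,(230,100,400,330),50)
t,D=cam("scene");ht=cv2.cvtColor(t["frame"],cv2.COLOR_BGR2HSV);cv2.imwrite("pics/s18.png",t["frame"])
p=proj(t,D,[556,161,60]);print("expect scene",p,proj(t,D,[556,161,4]),proj(t,D,[556,161,118]))
rep("orange s",O(ht),t,D,(300,120,450,300),130);rep("white s",Wt(ht),t,D,(320,140,440,280),60);rep("yellow s",Y(ht),t,D,(300,120,450,300),60)
E
```

```text
t: 38.1
eef_pos: [551.3, 149.9, 165.5]
orientation: [0.684, 0.729, -0.01, 0.011]
ft_force: [0.8, 0.2, 0.0]
gripper_width: 85.6
[555.8 151.  173.1] [0.9 0.4 4.9] 38.15
orange w [342 180   3   3   3] [343. 181.] [565.9 184.2 140. ]
orange w [294 177   3   3   3] [295. 178.] [538.7 184.2 140. ]
white w [ 281  145   73   80 1466] [314. 169.] [549.9 177.5  80. ]
white w [230 164  10  40 280] [234. 184.] [488.6 161.9  80. ]
yellow w [ 285  171   66   53 2338] [315. 195.] [552.5 147.2  50. ]
yellow w [296 146  43   8 319] [317. 150.] [551.6 187.5  50. ]
expect scene [np.float64(374.9979846838062), np.float64(194.0741241971681)] [np.float64(372.55753531628636), np.float64(210.90338508756997)] [np.float64(377.70603984858457), np.float64(175.39946227620717)]
orange s [435 165  11   7  31] [439. 168.] [622.4 292.2 130. ]
orange s [438 173   8   9  18] [442. 176.] [648.7 276.  130. ]
white s [360 179  30  39 679] [376. 198.] [569.1 152.9  60. ]
white s [337 175  19  16 241] [346. 183.] [482.  127.6  60. ]
yellow s [362 191  10  19 123] [366. 200.] [562.9 128.1  60. ]
yellow s [356 224   3   4   7] [357. 226.] [620.8  54.6  60. ]
```

Run:
```python
from h import *
s=state();im,C=cam("wrist");f=im["frame"];cv2.imwrite("pics/w19.png",f);h=cv2.cvtColor(f,cv2.COLOR_BGR2HSV)
m=((h[...,0]>10)&(h[...,0]<35)&(h[...,1]>120)).astype(np.uint8);m[:100]=0;m[330:]=0;m[:,:230]=0;m[:,400:]=0
n,l,st,ce=cv2.connectedComponentsWithStats(m)
for i in np.argsort(-st[1:,4])[:3]+1:
    x,y,w,hh,a=st[i];print(st[i],h[l==i].mean(0).round(0));ys,xs=np.where(l==i)
    for v in range(y,y+hh,6):
        u=xs[ys==v];print((v,u.min(),u.max()),end=' ')
    print("top@118",onz(im,C,xs[ys==y].mean(),y,118).round(1),"bot@135,145",onz(im,C,xs[ys==y+hh-1].mean(),y+hh-1,135).round(1),onz(im,C,xs[ys==y+hh-1].mean(),y+hh-1,145).round(1))
w=((h[...,1]<50)&(h[...,2]>110))
for v in range(136,180,6):
    u=np.where(w[v,250:380])[0]
    if len(u):print(v,u[0]+250,u[-1]+250,onz(im,C,(u[0]+u[-1])/2+250,v,90).round(1),end=' | ')
print(state()["eef_pos"],C[:3,3])
```

```text
[ 276  168   65   72 3352] [ 20. 251. 224.]
(168, np.int64(307), np.int64(310)) (174, np.int64(290), np.int64(327)) (180, np.int64(284), np.int64(333)) (186, np.int64(280), np.int64(337)) (192, np.int64(278), np.int64(339)) (198, np.int64(276), np.int64(340)) (204, np.int64(278), np.int64(339)) (210, np.int64(278), np.int64(338)) (216, np.int64(282), np.int64(334)) (222, np.int64(289), np.int64(329)) (228, np.int64(298), np.int64(321)) (234, np.int64(298), np.int64(320)) top@118 [551.8 185.7 118. ] bot@135,145 [554.6 143.2 135. ] [554.4 147.9 145. ]
[ 230  100  170    9 1408] [ 16. 157. 194.]
(100, np.int64(230), np.int64(399)) (106, np.int64(230), np.int64(399)) top@118 [553.1 227.9 118. ] bot@135,145 [585.6 225.5 135. ] [583.6 225.6 145. ]
[289 146  40   8 308] [ 25. 223. 182.]
(146, np.int64(292), np.int64(326)) (152, np.int64(289), np.int64(328)) top@118 [551.3 199.9 118. ] bot@135,145 [551.2 198.2 135. ] [551.1 199.8 145. ]
148 283 334 [551.2 194.7  90. ] | 154 280 379 [566.8 191.2  90. ] | 160 276 341 [551.7 185.9  90. ] | 166 274 343 [551.9 181.4  90. ] | 172 274 343 [552.2 176.8  90. ] | 178 274 343 [552.4 172.2  90. ] | [555.14248107 150.72572759 168.84215173] [550.37528577 226.30804806 311.87026804]
```

The scene-view mask puts the bottle upright in the pocket: white from v 179 to 218, against an expected base row of 211 and bottle centre ≈(553,163). The lid hinge is at y≈185 and the tab end at y≈145. I'll shut the fingers and press the lid.

```bash
python3 go.py 554 149 124 3.6; python3 -m jog '[0,0,0,0,0,0,0,0,0,0,0,0,0,0,0,0,0,0,0,0,0,0,0.5,0,0,0,1.3,0,0,0,2.3,0,0,0,3.4,0,0,0,4.4,0]' 0; python3 go.py 554 149 116 3.6
```

```text
t 38.25 pos [555.1 150.7 168.8] yaw 3.7 j [ 0.16  0.38  1.64 -0.03  1.11  0.12] F [ 0.6  0.3 -0.6] w 85.6
row [-0.04 -0.18  4.49] 0.1
t: 39.5
eef_pos: [555.5, 149.5, 123.9]
orientation: [0.684, 0.729, -0.006, 0.014]
ft_force: [-0.1, 0.7, 11.7]
gripper_width: 0.1
t 39.5 pos [555.5 149.5 123.9] yaw 3.7 j [ 0.16  0.44  1.69 -0.04  1.01  0.12] F [-0.1  0.7 11.7] w 0.1
row [-0.01 -0.16  0.79] 0.1
```

```bash
python3 -m jog '[0,-0.1,0.2,0,0,-0.1,0.35,0,0,-0.1,0.5,0,0,-0.1,0.6,0,0,-0.1,0.7,0,0,-0.1,0.75,0,0,-0.1,0.8,0,0,-0.1,0.8,0,0,-0.1,0.8,0,0,-0.1,0.8,0]'; python3 go.py 554 149 116 3.6
```

```text
t: 40.75
eef_pos: [555.4, 149.3, 117.9]
orientation: [0.684, 0.729, -0.005, 0.015]
ft_force: [-1.5, -1.1, 13.6]
gripper_width: 0.3
t 40.75 pos [555.4 149.3 117.9] yaw 3.7 j [ 0.16  0.44  1.69 -0.04  0.99  0.12] F [-1.5 -1.1 13.6] w 0.3
row [-0.01 -0.14  0.19] 0.1
```

```bash
python3 -m jog '[0,0,0.2,0,0,0,0.25,0,0,0,0.25,0,0,0,0,0,0,0,-0.5,0,0,0,-1.5,0,0,0,-4,0,0,0,-7,0,0,0,-9,0,0,0,-9,0]'
python3 - <<'E'
from h import *
s=state();im,C=cam("wrist");f=im["frame"];cv2.imwrite("pics/w20.png",f);h=cv2.cvtColor(f,cv2.COLOR_BGR2HSV);print(s["eef_pos"].round(1),s["t"],s["ft_force"].round(1))
m=((h[...,0]>10)&(h[...,0]<35)&(h[...,1]>120)).astype(np.uint8);m[:115]=0;m[330:]=0;m[:,:230]=0;m[:,400:]=0
n,l,st,ce=cv2.connectedComponentsWithStats(m)
for i in np.argsort(-st[1:,4])[:2]+1:
    x,y,w,hh,a=st[i];ys,xs=np.where(l==i);print(st[i],"top@118",onz(im,C,xs[ys==y].mean(),y,118).round(1),"bot@118",onz(im,C,xs[ys==y+hh-1].mean(),y+hh-1,118).round(1),"L/R",onz(im,C,x,ce[i][1],118).round(1),onz(im,C,x+w,ce[i][1],118).round(1))
t,D=cam("scene");ht=cv2.cvtColor(t["frame"],cv2.COLOR_BGR2HSV);cv2.imwrite("pics/s20.png",t["frame"])
O=((ht[...,0]>5)&(ht[...,0]<22)&(ht[...,1]>190)&(ht[...,2]>110)).astype(np.uint8);O[:,:350]=0;O[:,400:]=0;O[:140]=0;O[200:]=0;print("orange scene",cv2.boundingRect(O),"expect shut tab/hinge",proj(t,D,[554,141,118]),proj(t,D,[552,185,118]),"open .8 tab",proj(t,D,[554,155,148]))
a=cv2.imread("pics/top0.png");b=cam("top")[0]["frame"];d=(cv2.absdiff(a,b).max(2)>60).astype(np.uint8);n,l,st,ce=cv2.connectedComponentsWithStats(d)
print([st[i].tolist() for i in range(1,n) if st[i,4]>25])
E
```

```text
t: 42.0
eef_pos: [555.4, 152.0, 209.8]
orientation: [0.684, 0.729, -0.003, 0.016]
ft_force: [-0.4, -0.4, -0.9]
gripper_width: -0.3
[555.4 152.  209.8] 42.0 [-0.4 -0.4 -0.9]
[ 284  163   52   59 2150] top@118 [551.7 182.7 118. ] bot@118 [559.  134.6 118. ] L/R [532.6 160.  118. ] [574.1 162.4 118. ]
[293 142  35   6 202] top@118 [550.7 198.8 118. ] bot@118 [551.3 195.  118. ] L/R [538.3 196.1 118. ] [564.9 197.7 118. ]
orange scene (371, 170, 15, 9) expect shut tab/hinge [np.float64(370.6041252121103), np.float64(177.69308677087318)] [np.float64(384.37187427477124), np.float64(171.31654048544326)] open .8 tab [np.float64(376.6441880317553), np.float64(165.5704429901654)]
[[112, 107, 227, 293, 30055], [319, 194, 51, 29, 828], [0, 310, 93, 90, 3278], [0, 313, 20, 31, 217], [313, 319, 43, 19, 448], [279, 323, 11, 28, 145], [356, 341, 7, 10, 42], [251, 344, 5, 31, 46], [284, 352, 7, 9, 38], [351, 352, 14, 28, 262], [318, 377, 17, 9, 31], [322, 384, 13, 14, 42]]
```

The lid measures 48 × 41.5 mm when cast onto the shut height, which matches its shut size, and the scene mask agrees. One quick check of the tin and board before handing in.

Run:
```python
from h import *
a=cv2.imread("pics/scene0.png");b=cv2.imread("pics/s20.png")
def c(f,roi):
    h=cv2.cvtColor(f,cv2.COLOR_BGR2HSV);x0,y0,x1,y1=roi;m=(h[...,0]>40)&(h[...,0]<85)&(h[...,1]>60);ys,xs=np.where(m[y0:y1,x0:x1]);return len(xs),(xs.mean()+x0).round(1),(ys.mean()+y0).round(1)
for n,r in (("board",(340,212,385,245)),("tin",(330,172,362,202))): print(n,c(a,r),c(b,r))
t=get_image("scene")["frame"]
d=(cv2.absdiff(a,t).max(2)>70).astype(np.uint8);d[:,:215]*=1
n,l,st,ce=cv2.connectedComponentsWithStats(d);print([st[i].tolist() for i in range(1,n) if st[i,4]>30])
hand_in();print(state()["t"])
```

```text
board (82, np.float64(360.4), np.float64(227.5)) (82, np.float64(360.2), np.float64(227.3))
tin (59, np.float64(345.8), np.float64(192.4)) (68, np.float64(345.8), np.float64(192.3))
[[423, 8, 21, 35, 264], [240, 12, 24, 25, 252], [269, 13, 14, 11, 120], [251, 26, 42, 30, 621], [172, 30, 15, 18, 121], [167, 35, 5, 10, 38], [169, 55, 18, 17, 189], [374, 55, 39, 11, 221], [362, 66, 47, 56, 1599], [251, 105, 10, 7, 37], [317, 106, 38, 15, 393], [289, 116, 12, 15, 70], [259, 135, 8, 10, 39], [180, 142, 17, 17, 149], [205, 149, 35, 14, 220], [268, 153, 8, 9, 37], [371, 170, 15, 8, 76], [247, 180, 157, 80, 4831], [367, 248, 26, 20, 136]]
the job is handed in; nothing more can be done
the job is handed in; nothing more can be done
```

The dispenser stands upright in the bottle pocket with its lid pressed shut, and I handed the job in at about 42 s. I tipped it up by catching its base edge on the pad's left rim while it pivoted in the grip. I set that edge down on the pocket floor and let it rock upright as I opened the fingers, then pressed the lid near its tab with shut fingers.

**Last checks that passed:**
- **Lid:** it measures 48 × 41.5 mm at its shut height and stayed down after I backed off. At the last reading during the press, the fingers were at 117.9 mm (a shut lid tops out at 118) with 13.6 N.
- **Position:** the bottle is at about (553, 163), against a pocket centre of about (556, 161).
- **Other objects:** the tin and circuit board are where they started, to within 0.2 pixel in the scene view. I did not measure the other items individually.
- **Robot:** the gripper was clear, with its tips at 210 mm, when I handed in.

**What went wrong on the way:**
- **First tip-up:** it stalled at about 60°. I leaned the bottle on the mat's outer edge to regrip it, and when I let go it fell back to lying across the left strip. I then repeated the tip-up with a higher grip.
- **Extra force:** pressing the base edge on the pad briefly reached 48 N at the wrist, and on the bench 31 N.
- **Set-down:** the bottle touched the pocket floor at about 10 N, then rocked the last 18° or so on its own, so it was not guided all the way down.
- **Pictures:** I used all 12 views before the end, so the final checks are colour-mask measurements, not something I looked at.

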